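# Run the galley touch bar up to full heat

## Task

Turn the coffee urn's heat up to full on the loose control box: press the closed fingertips, pointing straight down, lightly onto the green dot at one end of its curved black touch bar, then run them along the bar in one unbroken stroke, over every white dot, to the orange dot at the other end. Keep the bar lightly pressed all the way and do not lift off; the program finishes while still holding the bar down at rest on the orange dot. Pick nothing up, and leave the box, the pot, the mug and the jar where they stand.

Things in the scene. Friction and masses are not known exactly. Their poses are not given: they have to be found in the camera images.
- console: loose control box, 1 to 2 kg, on rubber feet on the counter, cream with a silver top plate: 200 (x) x 250 (y) x 40 mm high. Origin: centre of its underside; x, y along its sides, z up. On top, at its +x half, lies the curved black touch bar. Two fixed black dials, 34 mm across and 15 mm high, stand on top at x = -65, y = -85 and +85 mm; black level bars on the plate grow towards the orange dot.
- arc (a point): centre of the touch bar's arc, on the box's top plate (40 mm above the counter), axes as the box's. The bar is a flat-topped arc 24 mm wide, centre line of radius 100 mm about this point, from +60 to -60 degrees about the box's +x axis. At rest its top is 50 mm above the counter. Six round marks on the centre line 20.8 degrees (36 mm) apart: green at +52 degrees (+y end), four white, orange at -52.
- bar (a joint): how far the whole touch bar is pushed straight down, in m: 0 at rest, 0.006 at its stop. The bar moves down as one piece wherever it is pressed, on a soft spring: about 2 N to start it, 3 N at 3 mm, 4.2 N at the stop. About 3 mm is a good light press; anything over 1 mm counts as pressed.
- pot: small white pot with a steel lid, 34 mm across, 45 mm high, loose, standing on the box's top plate inside the curve of the bar, about 90 mm from the bar's middle. Origin: centre of its underside, z up
- mug: blue mug, 76 mm across, 90 mm high, handle at its +y side, loose on the counter beside the box. Origin: centre of its underside, z up
- jar: amber jar with a white lid, 64 mm across, 95 mm high, loose on the counter beside the box, on the other side from the mug. Origin: centre of its underside, z up
- mark1 (a point): centre of the green dot (20 mm), on the top face of the touch bar (50 mm above the counter at rest; moves down with the bar), z up
- mark2 (a point): centre of the white dot 1 of 4 (12 mm), counted from the green dot, on the top face of the touch bar (50 mm above the counter at rest; moves down with the bar), z up
- mark3 (a point): centre of the white dot 2 of 4 (12 mm), counted from the green dot, on the top face of the touch bar (50 mm above the counter at rest; moves down with the bar), z up
- mark4 (a point): centre of the white dot 3 of 4 (12 mm), counted from the green dot, on the top face of the touch bar (50 mm above the counter at rest; moves down with the bar), z up
- mark5 (a point): centre of the white dot 4 of 4 (12 mm), counted from the green dot, on the top face of the touch bar (50 mm above the counter at rest; moves down with the bar), z up
- mark6 (a point): centre of the orange dot (20 mm), on the top face of the touch bar (50 mm above the counter at rest; moves down with the bar), z up
Mind the look-alikes: they are no part of the job. Several things have the shape of the pot; the one meant has the colours described above.

How it is judged:
By the outcome, as a careful person would: the job done as asked, in the order asked, and still so for the second after the job is handed in, while the arm keeps its last pose, push and grip.
It also fails if it takes over 45 s, if anything falls off the work surface, if the arm or the gripper's body presses on something with over 40 N, if the wrist force passes 120 N, or if a joint passes its speed limit or range.

## Robot

A 6-joint arm with a two-finger parallel gripper is mounted at the origin on the work surface. World frame = base frame: x ahead of the robot, y to its left, z up, the work surface at z = 0. Lengths are in m, angles in rad, forces in N, time in s.
With the tool pointing down it reaches from about 0.425 to 0.95 m from the base axis. Payload 3.5 kg.
Tool frame: the origin (TCP) lies at the very end of the fingers, on their centre line; the grasp point (between the pads) lies 19 mm behind it (tcp_to_grasp is the distance from the TCP to the grasp point, in m); z points along the fingers, y is the direction in which the jaws open and shut (so a half turn about z gives the same grasp; the last joint's range is limited). The gripper opens to 85 mm and grips with 20 to 120 N. Pads are 22 mm wide; open, the fingers measure 114 mm over their backs; the gripper's body (76 mm by 85 mm) begins 54 mm behind the grasp point. The pads swing forward as they close: fully open they stand 13 mm farther back than shut.
Start: joints at [-1.488, 0.286, 1.577, -0, 1.279, -0.15], TCP at [0.156, -0.657, 0.201] pointing down, gripper open.
Joint ranges: [-2.77, 2.77], [-0.9, 2.22], [0.21, 2.48], [-1.53, 4.67], [0.24, 2.81], [-2.84, 2.84]. Speed limits (rad/s): [2.79, 2.79, 3.14, 3.14, 3.14, 3.14].

## Interface

Orientations are given as a unit quaternion [x, y, z, w].
In Python, from plant import * gives the robot as it stands. The module is installed in compiled form; this text tells all that it offers.
- The arm moves only by the tool arm_command, never from a script. Its argument "steps" is a list of rows, each a list of 3 entries, a list of its own where there are three numbers: the turn, a rotation vector about the tool's x, y, z in rad, then the shift along the tool's x, y, z in m, then the gripper command: -1 is shut, 1 is fully open, values between are in proportion. A call has 1 to 12 rows; each row is the pose to reach, as a shift and turn from the pose measured when the call began, along the tool's axes at that moment; what a row does not reach only later rows make up. A row lasts 1/8 s, in which the tool goes at most 62.5 mm and 10.7 degrees, less where a joint would pass 70% of its speed; a pose out of reach is approached as far as the arm can. A call with a gripper value outside its range is refused whole. The fingers move at their own pace and stop on an object; "force" is the grip in N (left out, the last holds). Time passes only in rows, so rows that repeat a pose let the fingers close. It gives the time, the measured TCP pose, the force and the opening at its end, in the units of the state.
- get_state(): the state, without advancing time (a new reading comes with each control period).
- read_camera(name): name is "scene" or "top"; returns a dict with "frame" (480x640x3 uint8, red, green, blue), "vfov" (degrees; the focal length in pixels is half the picture's height over the tangent of half this angle, whatever the lens; pixels are square), "cx", "cy" (the principal point, pixels), "position" and "rotation" of the camera in the world. Camera axes: x right, y up, looking along -z (the intrinsics and any distortion apply to the point x, -y, -z); pixel columns grow to the right and rows downward; lengths in m; the calibration is good to about 2 mm. A picture is of the moment at which its call begins. There is no depth.
- sign_off(): hands the job in, once; it reports no verdict.
The state is a dict: "time": time; "qpos": joint angles; "dq": joint speeds; "joint_efforts": joint torques, N m; "eef_pos": TCP position; "tcp_rot": TCP orientation; "contact_force": force on the tool from outside, world axes, zero at the start; "wrist_torque": the same for the moment, N m; "opening": opening from 0.0 (shut) to 1.0 (fully open).
Only numpy, scipy, OpenCV 4.12 (cv2) and the standard library are available. Lean on these libraries where they do the work, as an engineer would, in place of code of your own. Each camera call takes 0.05 s, during which the arm holds its last target.

## Working session

There is one attempt and no reset: what is moved stays moved. The work goes in short steps, Python scripts to look and compute and a tool call to move; the robot and the scene stay as the last step left them, time stands still between calls to the robot, and variables do not carry over. Pictures are saved under pics/ and viewed, and the job is handed in when it is done.

Besides the shell and the picture viewer there is one more tool, called after "Call:" by a JSON object that holds its "op" and its "data". arm_command: Moves the arm, as the interface text tells. Its arguments: {"type":"object","properties":{"steps":{"type":"array"},"force":{"type":"number"}},"required":["steps"]}

```bash
mkdir -p pics
python3 - <<'E'
from plant import *
import cv2,numpy as np
s=get_state();print({k:np.round(v,4) for k,v in s.items()})
for n in("scene","top"):
    c=read_camera(n);cv2.imwrite(f"pics/{n}0.png",c["frame"][...,::-1])
    print(n,{k:(v if k!="frame" else 0) for k,v in c.items()})
E
```

```text
{'time': np.float64(0.0), 'qpos': array([-1.488 ,  0.2872,  1.5782,  0.    ,  1.2786, -0.15  ]), 'dq': array([ 0.0026, -0.0006,  0.0009, -0.0014, -0.001 , -0.0001]), 'joint_efforts': array([-0.00000e+00, -4.05981e+01, -2.92625e+01, -2.00000e-04,
        5.90000e-03, -0.00000e+00]), 'eef_pos': array([ 0.1557, -0.656 ,  0.1998]), 'tcp_rot': array([ 0.9932,  0.1161,  0.    , -0.0012]), 'contact_force': array([-0.1538,  0.1398,  0.6592]), 'wrist_torque': array([0.0318, 0.0625, 0.0244]), 'opening': np.float64(0.9992)}
scene {'frame': 0, 'vfov': 46.797256143994, 'cx': 319.4652030614728, 'cy': 248.10400602726443, 'position': array([ 1.09932313, -0.30950117,  0.70741325]), 'rotation': array([0.35475571, 0.18017504, 0.41914119, 0.81609191])}
top {'frame': 0, 'vfov': 52.99454052681913, 'cx': 311.5464268985783, 'cy': 247.85267853993554, 'position': array([0.40255849, 0.08135122, 0.98196425]), 'rotation': array([ 0.05910728, -0.07645155, -0.69526954,  0.71222311])}
```

View pics/scene0.png

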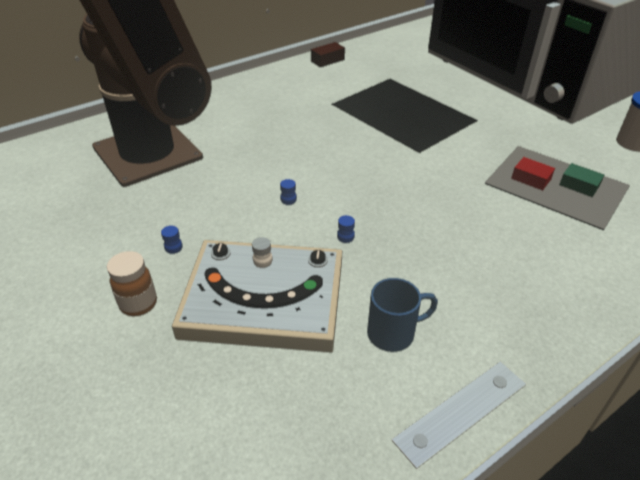

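View pics/top0.png

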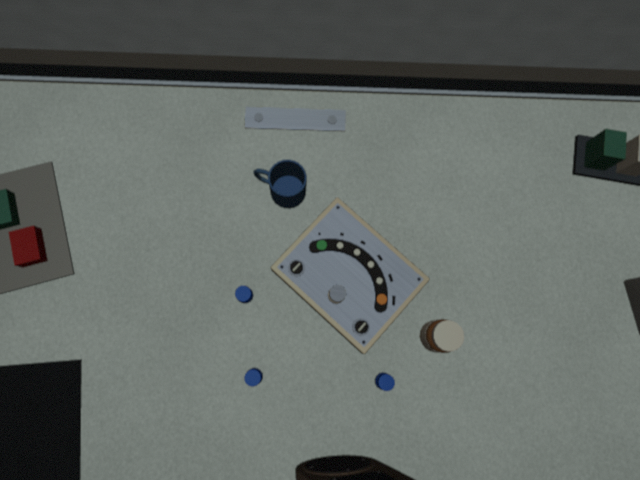

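The top view shows the box around (350,275), rotated. Green is near (321,245), orange near (382,299), the pot at (338,294), the mug at (288,184) and the jar at (445,335). I'll enlarge it for closer pixel readings.

Run:
```python
import cv2
a=cv2.imread("pics/top0.png")[195:360,265:435];a=cv2.resize(a,None,fx=3.5,fy=3.5,interpolation=cv2.INTER_CUBIC);cv2.imwrite("pics/topc.png",cv2.convertScaleAbs(a,alpha=1.5))
a=cv2.imread("pics/scene0.png")[225:355,170:350];a=cv2.resize(a,None,fx=4,fy=4,interpolation=cv2.INTER_CUBIC);cv2.imwrite("pics/scenec.png",cv2.convertScaleAbs(a,alpha=1.2))
```

```text
(no output)
```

View pics/topc.png

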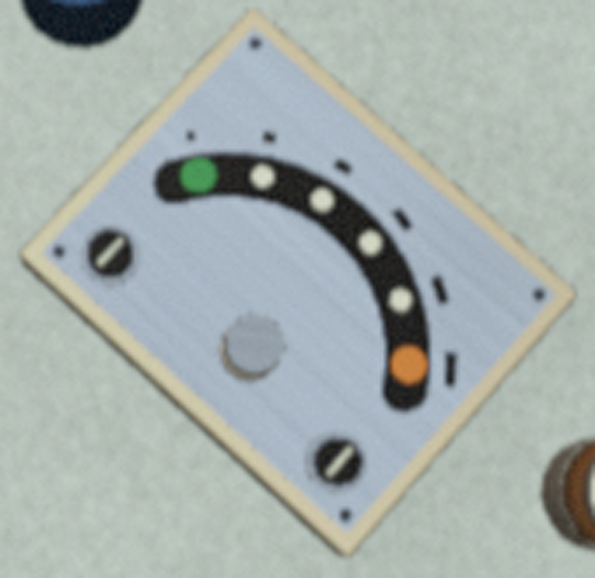

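View pics/scenec.png

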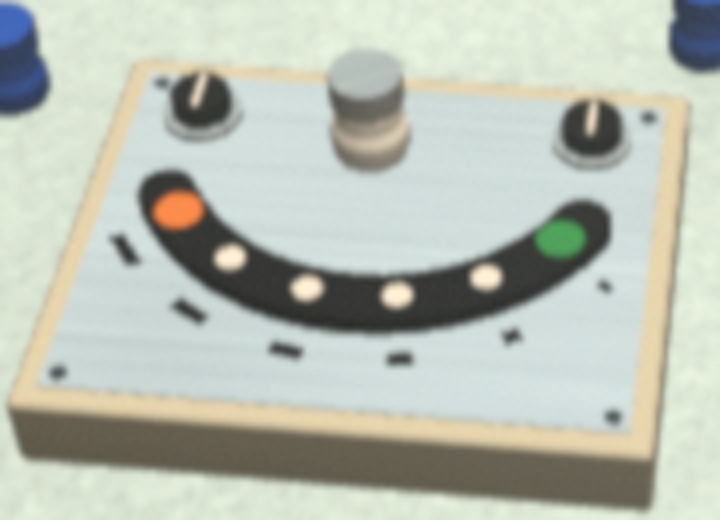

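The crops give clear dot centres. I'll fit the arc from both cameras.

```bash
cat > h.py <<'E'
import numpy as np
from scipy.spatial.transform import Rotation as R
C={"scene":dict(vfov=46.797256143994,cx=319.4652,cy=248.1040,p=np.array([1.09932313,-0.30950117,0.70741325]),q=[0.35475571,0.18017504,0.41914119,0.81609191]),
"top":dict(vfov=52.99454052681913,cx=311.5464,cy=247.8527,p=np.array([0.40255849,0.08135122,0.98196425]),q=[0.05910728,-0.07645155,-0.69526954,0.71222311])}
def proj(n,P):
    c=C[n];f=240/np.tan(np.radians(c["vfov"]/2));v=R.from_quat(c["q"]).inv().apply(np.atleast_2d(P)-c["p"])
    return np.c_[c["cx"]+f*v[:,0]/-v[:,2],c["cy"]-f*v[:,1]/-v[:,2]]
def unproj(n,uv,z):
    c=C[n];f=240/np.tan(np.radians(c["vfov"]/2));uv=np.atleast_2d(uv)
    d=R.from_quat(c["q"]).apply(np.c_[(uv[:,0]-c["cx"])/f,-(uv[:,1]-c["cy"])/f,-np.ones(len(uv))])
    return c["p"]+d*((z-c["p"][2])/d[:,2])[:,None]
E
python3 - <<'E'
from h import *
from scipy.optimize import least_squares
t=(np.array([(199,175),(262,177),(322,200),(371,243),(400,300),(408,365)])+.5)/3.5-.5+[265,195]
s=(np.array([(560,239),(487,277),(397,295),(307,287),(231,257),(178,210)])+.5)/4-.5+[170,225]
O={"top":t,"scene":s}
th=np.radians(52-20.8*np.arange(6))
def marks(p):return np.c_[p[0]+.1*np.cos(th+p[2]),p[1]+.1*np.sin(th+p[2]),np.full(6,.05)]
for ns in(["top"],["scene"],["top","scene"]):
    r=least_squares(lambda p:np.concatenate([(proj(n,marks(p))-O[n]).ravel() for n in ns]),[.35,.0,-.7])
    print(ns,r.x.round(4),"rms",np.sqrt(np.mean(r.fun**2)));print(marks(r.x).round(4)[:,:2].tolist())
    for n in ns: print((proj(n,marks(r.x))-O[n]).round(1).tolist())
E
```

```text
['top'] [ 0.4927  0.0226 -0.7223] rms 0.11803572604930154
[[0.591, 0.041], [0.5911, 0.0049], [0.5784, -0.0289], [0.5546, -0.056], [0.5226, -0.0729], [0.4868, -0.0773]]
[[-0.1, 0.0], [0.1, -0.1], [0.0, 0.0], [-0.3, 0.0], [0.1, 0.1], [0.1, -0.0]]
['scene'] [ 0.4925  0.021  -0.7233] rms 0.11653190816375153
[[0.5908, 0.0393], [0.5909, 0.0032], [0.5782, -0.0306], [0.5543, -0.0577], [0.5223, -0.0745], [0.4865, -0.0788]]
[[0.1, -0.1], [-0.2, 0.0], [0.0, -0.1], [0.0, 0.2], [-0.1, 0.1], [0.2, -0.1]]
['top', 'scene'] [ 0.4925  0.0216 -0.7225] rms 0.3490564351750967
[[0.5908, 0.04], [0.5909, 0.0039], [0.5782, -0.0299], [0.5543, -0.057], [0.5224, -0.0738], [0.4866, -0.0782]]
[[0.4, 0.1], [0.6, -0.0], [0.5, 0.2], [0.2, 0.2], [0.5, 0.2], [0.6, 0.1]]
[[0.5, -0.3], [0.2, -0.1], [0.4, -0.3], [0.4, -0.0], [0.3, -0.0], [0.5, -0.2]]
```

```bash
cat >> h.py <<'E'
ARC=np.array([.4925,.0217]);YAW=-.7225
def bar(deg):
    a=np.radians(deg)+YAW;return ARC+.1*np.array([np.cos(a),np.sin(a)])
def shift(s,P): return R.from_quat(s["tcp_rot"]).inv().apply(np.asarray(P)-s["eef_pos"])
def upright(s):
    r=R.from_quat(s["tcp_rot"]);z=r.as_matrix()[:,2];ax=np.cross(z,[0,0,-1]);return r.inv().apply(ax)
E
python3 - <<'E'
from h import *
from plant import *
s=get_state();print(R.from_quat(s["tcp_rot"]).as_matrix().round(4),upright(s).round(4))
print(bar(52),bar(-52),shift(s,[*bar(52),.15]).round(4))
print("pot",unproj("top",[(252/3.5+265,345/3.5+195)],.085))
E
```

```text
[[ 9.730e-01  2.307e-01 -2.000e-04]
 [ 2.307e-01 -9.730e-01  2.200e-03]
 [ 3.000e-04 -2.100e-03 -1.000e+00]] [-0.0021 -0.0003  0.    ]
[0.59079231 0.04010165] [ 0.48657598 -0.07812438] [ 0.584  -0.577   0.0514]
pot [[0.49156807 0.01174804 0.085     ]]
```

Call:
{"op": "arm_command", "data": {"steps": [[[0,0,0],[0.03,-0.03,0],-1],[[0,0,0],[0.06,-0.06,0],-1],[[0,0,0],[0.1,-0.1,0],-1],[[0,0,0],[0.14,-0.14,0],-1],[[0,0,0],[0.18,-0.18,0],-1],[[0,0,0],[0.22,-0.22,0],-1],[[0,0,0],[0.26,-0.26,0],-1],[[0,0,0],[0.3,-0.3,0],-1],[[0,0,0],[0.34,-0.34,0],-1],[[0,0,0],[0.38,-0.38,0],-1],[[0,0,0],[0.41,-0.41,0],-1],[[0,0,0],[0.43,-0.43,0],-1]], "force": 40}}

```text
time: 1.6
eef_pos: [0.4753, -0.1365, 0.2005]
tcp_rot: [0.993, 0.117, -0.0, -0.001]
contact_force: [0.2, -0.8, -0.3]
opening: 0.005
```

```bash
cat > st.py <<'E'
from h import *
from plant import *
import sys
s=get_state();print(s["time"],s["eef_pos"].round(4),"q",s["qpos"].round(3),"F",s["contact_force"].round(2),"op",s["opening"].round(3),"up",upright(s).round(4))
for a in sys.argv[1:]:
    d,z=map(float,a.split(","));print(a,shift(s,[*bar(d),z]).round(4).tolist())
E
python3 st.py 52,.15 52,.08
```

```text
Traceback (most recent call last):
  File "st.py", line 4, in <module>
    s=get_state();print(s["time"],s["eef_pos"].round(4),"q",s["qpos"].round(3),"F",s["contact_force"].round(2),"op",s["opening"].round(3),"up",upright(s).round(4))
                                                                                                                    ^^^^^^^^^^^^^^^^^^
AttributeError: 'float' object has no attribute 'round'
```

```bash
sed -i 's/s\["opening"\].round(3)/round(float(s["opening"]),3)/' st.py; python3 st.py 52,.15 52,.08
```

```text
1.6 [ 0.4753 -0.1365  0.2005] q [-4.860e-01 -1.180e-01  2.010e+00  2.000e-03  1.252e+00  8.490e-01] F [ 0.22 -0.78 -0.33] op 0.005 up [-0.0028  0.0002  0.    ]
52,.15 [0.1534, -0.1447, 0.0509]
52,.08 [0.1534, -0.1445, 0.1209]
```

Call:
{"op": "arm_command", "data": {"steps": [[[-0.003,0,0],[0.03,-0.03,0],-1],[[-0.003,0,0],[0.07,-0.065,0],-1],[[-0.003,0,0],[0.11,-0.105,0],-1],[[-0.003,0,0],[0.14,-0.135,0.01],-1],[[-0.003,0,0],[0.153,-0.145,0.03],-1],[[-0.003,0,0],[0.153,-0.145,0.06],-1],[[-0.003,0,0],[0.153,-0.145,0.09],-1],[[-0.003,0,0],[0.153,-0.145,0.11],-1],[[-0.003,0,0],[0.153,-0.145,0.12],-1],[[-0.003,0,0],[0.153,-0.145,0.12],-1],[[-0.003,0,0],[0.153,-0.145,0.12],-1]]}}

```text
time: 2.98
eef_pos: [0.5913, 0.0403, 0.0823]
tcp_rot: [0.993, 0.117, 0.001, 0.0]
contact_force: [0.1, 0.2, -0.4]
opening: -0.002
```

```bash
python3 st.py 52,.056
python3 - <<'E'
from plant import *
import cv2,numpy as np
i=[]
for n,(r,c) in dict(scene=(200,170),top=(180,250)).items():
    a=read_camera(n)["frame"][r:r+170,c:c+200,::-1];i.append(cv2.resize(a,None,fx=2,fy=2,interpolation=cv2.INTER_CUBIC))
cv2.imwrite("pics/a1.png",cv2.convertScaleAbs(np.hstack(i),alpha=1.3))
for k in range(4):
    read_camera("top");s=get_state();print(s["contact_force"].round(2),s["eef_pos"].round(4))
E
```

```text
2.975 [0.5913 0.0403 0.0823] q [-0.103  0.231  1.875 -0.     1.033  1.233] F [ 0.05  0.25 -0.36] op -0.002 up [ 0.0011 -0.0022  0.    ]
52,.056 [-0.0006, 0.0, 0.0263]
[ 0.06  0.43 -0.07] [0.5911 0.0404 0.0822]
[-0.32 -0.25 -0.15] [0.5909 0.0404 0.082 ]
[-0.48 -0.58  0.17] [0.5908 0.0404 0.0817]
[-0.92 -0.83 -0.16] [0.5906 0.0404 0.0815]
```

View pics/a1.png

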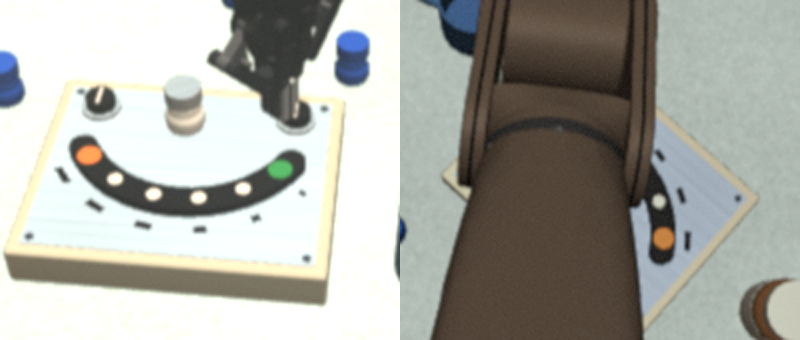

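The fingertips hover about 30 mm above green, with the tips near scene pixel (312,260). I'll check that against the projected TCP and go down near contact.

```bash
python3 -c "
from h import *
print(proj('scene',[.591,.0403,.082]))"; python3 st.py 52,.054
```

```text
[[310.13704423 270.20289342]]
3.275 [0.5906 0.0404 0.0815] q [-0.103  0.232  1.876 -0.     1.033  1.233] F [-0.92 -0.83 -0.16] op -0.001 up [ 0.0006 -0.0008 -0.    ]
52,.054 [0.0001, 0.0003, 0.0275]
```

Call:
{"op": "arm_command", "data": {"steps": [[[0,0,0],[0,0,0.01],-1],[[0,0,0],[0,0,0.02],-1],[[0,0,0],[0,0,0.026],-1],[[0,0,0],[0,0,0.027],-1],[[0,0,0],[0,0,0.027],-1],[[0,0,0],[0,0,0.027],-1],[[0,0,0],[0,0,0.027],-1]]}}

```text
time: 4.15
eef_pos: [0.5909, 0.0404, 0.0549]
tcp_rot: [0.993, 0.117, 0.001, 0.0]
contact_force: [0.1, -0.2, -0.9]
opening: 0.001
```

```bash
python3 st.py 52,.05 52,.047
python3 - <<'E'
from plant import *
import cv2,numpy as np
a=read_camera("scene")["frame"][200:300,240:360,::-1]
cv2.imwrite("pics/a2.png",cv2.convertScaleAbs(cv2.resize(a,None,fx=5,fy=5,interpolation=cv2.INTER_CUBIC),alpha=1.4))
E
```

```text
4.15 [0.5909 0.0404 0.0549] q [-0.103  0.268  1.888 -0.     0.984  1.233] F [ 0.13 -0.15 -0.92] op 0.001 up [ 0.0008 -0.0014 -0.    ]
52,.05 [-0.0002, 0.0002, 0.0049]
52,.047 [-0.0002, 0.0002, 0.0079]
```

View pics/a2.png

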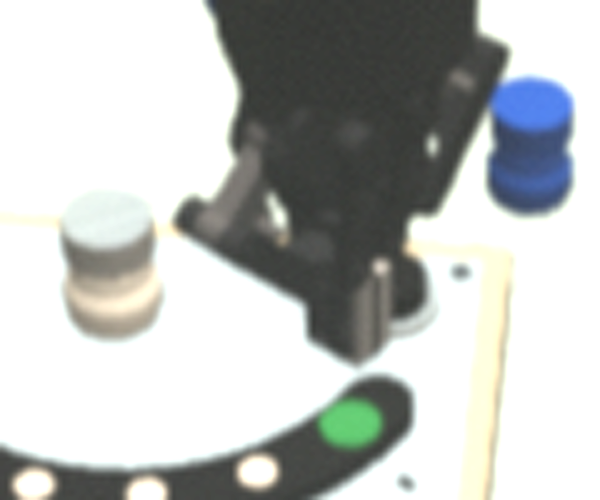

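```bash
cat > ov.py <<'E'
from h import *
from plant import *
import cv2,sys
def ov(fn,r0=235,r1=310,c0=275,c1=355,k=8):
    s=get_state();a=read_camera("scene")["frame"][r0:r1,c0:c1,::-1]
    g=(255*(a/255.)**.6).astype(np.uint8);b=cv2.resize(g,None,fx=k,fy=k,interpolation=cv2.INTER_CUBIC);raw=b.copy()
    M=R.from_quat(s["tcp_rot"]).as_matrix()
    for h,col in((0,(0,0,255)),(-.013,(255,0,255))):
        P=np.array([s["eef_pos"]+M@[x,y,h] for x,y in((-.011,-.0145),(.011,-.0145),(.011,.0145),(-.011,.0145))])
        q=((proj("scene",P)-[c0,r0]+.5)*k).astype(int);cv2.polylines(b,[q],True,col,1)
    cv2.imwrite(fn,b);print(b.shape,s["eef_pos"].round(4))
ov(sys.argv[1])
E
python3 ov.py pics/a3.png
```

```text
(600, 640, 3) [0.5909 0.0404 0.0549]
```

View pics/a3.png

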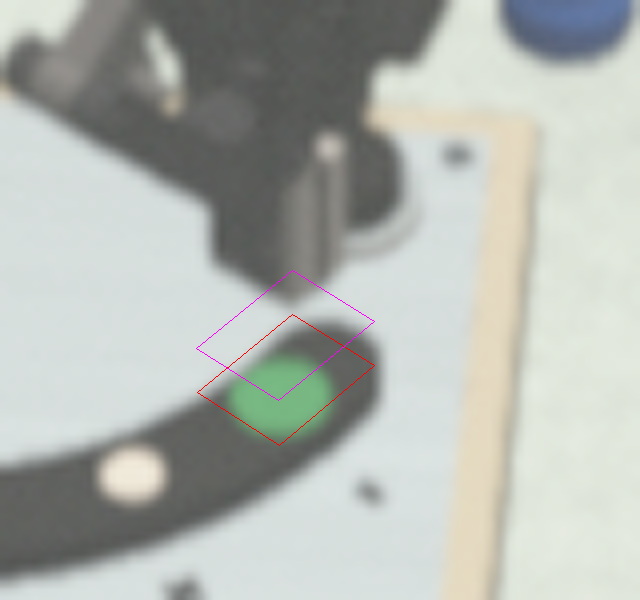

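The visible tips don't match the reported TCP: the front corner is at crop (293,302), but the projection puts it at (280,443). I won't press until I know why. First I'll check the calibration against known points.

Run:
```python
from h import *
from plant import *
import cv2
s=get_state()
print("base",proj("scene",[0,0,0]),proj("top",[0,0,0]))
k=8
px=lambda x,y:((x+.5)/k-.5+275,(y+.5)/k-.5+235)
L=[px(213,262),px(293,302),px(345,265)]
for z in(.055,.068,.085): print(z,unproj("scene",L,z).round(4).tolist())
# vertical direction at tip
print(proj("scene",[[.57,.03,.055],[.57,.03,.095]]))
for n in("scene","top"): cv2.imwrite(f"pics/{n}4.png",cv2.convertScaleAbs(read_camera(n)["frame"][...,::-1],alpha=1.4))
```

```text
base [[147.42042986 152.63632889]] [[336.69619953 564.42022059]]
0.055 [[0.5549, 0.0472, 0.055], [0.574, 0.054, 0.055], [0.5715, 0.069, 0.055]]
0.068 [[0.5658, 0.0401, 0.068], [0.5845, 0.0468, 0.068], [0.5821, 0.0614, 0.068]]
0.085 [[0.5799, 0.0308, 0.085], [0.5982, 0.0373, 0.085], [0.5958, 0.0516, 0.085]]
[[297.70637755 276.98946257]
 [297.11175758 259.41878722]]
```

View pics/scene4.png

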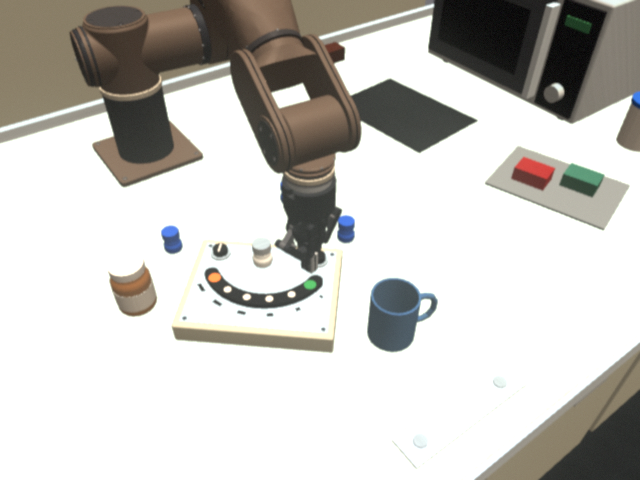

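View pics/top4.png

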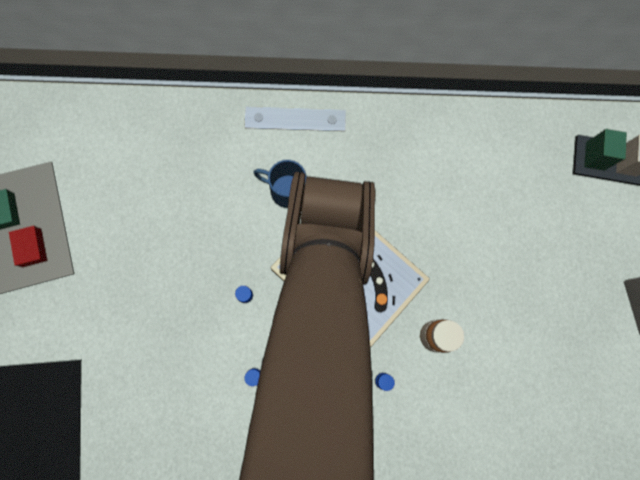

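The base projects correctly, but the visible fingertips look either about 30 mm higher than reported or displaced along the viewing ray. I'll move to open counter where both cameras can see the tips and triangulate.

Call:
{"op": "arm_command", "data": {"steps": [[[0,0,0],[0,0,-0.04],-1],[[0,0,0],[0,0,-0.09],-1],[[0,0,0],[-0.01,0.03,-0.12],-1],[[0,0,0],[-0.03,0.08,-0.12],-1],[[0,0,0],[-0.05,0.135,-0.12],-1],[[0,0,0],[-0.07,0.19,-0.12],-1],[[0,0,0],[-0.09,0.245,-0.12],-1],[[0,0,0],[-0.11,0.3,-0.12],-1],[[0,0,0],[-0.125,0.345,-0.12],-1],[[0,0,0],[-0.13,0.37,-0.09],-1],[[0,0,0],[-0.13,0.37,-0.06],-1],[[0,0,0],[-0.13,0.37,-0.04],-1]]}}

```text
time: 5.85
eef_pos: [0.5494, -0.3495, 0.0928]
tcp_rot: [0.993, 0.117, -0.0, -0.001]
contact_force: [0.4, 0.8, -0.1]
opening: 0.001
```

```bash
python3 st.py
python3 - <<'E'
from h import *
from plant import *
import cv2
s=get_state();P=s["eef_pos"]
for n in("scene","top"):
    u=proj(n,P)[0];print(n,u.round(1),proj(n,P+[0,0,.03]).round(1))
    a=read_camera(n)["frame"][...,::-1];c0=int(np.clip(u[0]-60,0,520));r0=int(np.clip(u[1]-60,0,380));print(c0,r0)
    g=(255*(a[r0:r0+100,c0:c0+120]/255.)**.6).astype(np.uint8);b=cv2.resize(g,None,fx=6,fy=6,interpolation=cv2.INTER_CUBIC)
    cv2.imwrite(f"pics/{n}5.png",b)
E
```

```text
5.85 [ 0.5494 -0.3495  0.0928] q [-7.220e-01  3.390e-01  1.719e+00  1.000e-03  1.085e+00  6.140e-01] F [ 0.42  0.8  -0.06] op 0.001 up [-0.0012  0.0002  0.    ]
scene [ 48.7 369. ] [[ 40.9 355.3]]
0 308
top [528.4 267.2] [[536.1 264.7]]
468 207
```

View pics/scene5.png

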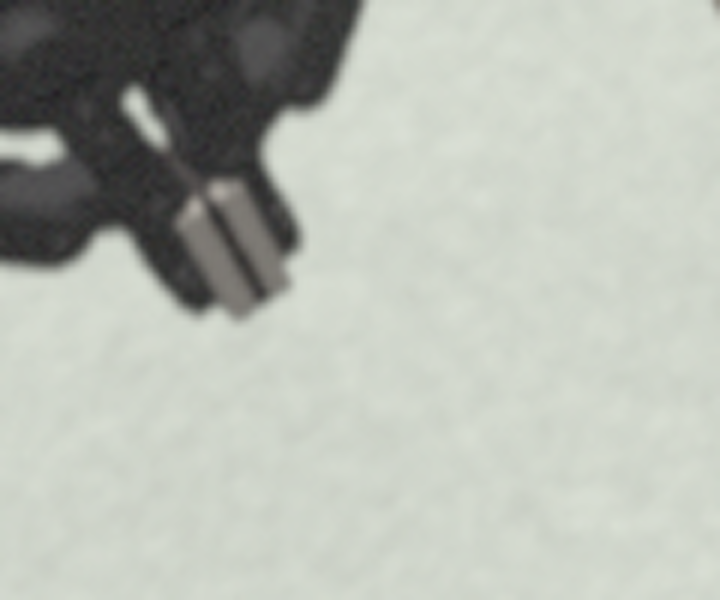

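View pics/top5.png

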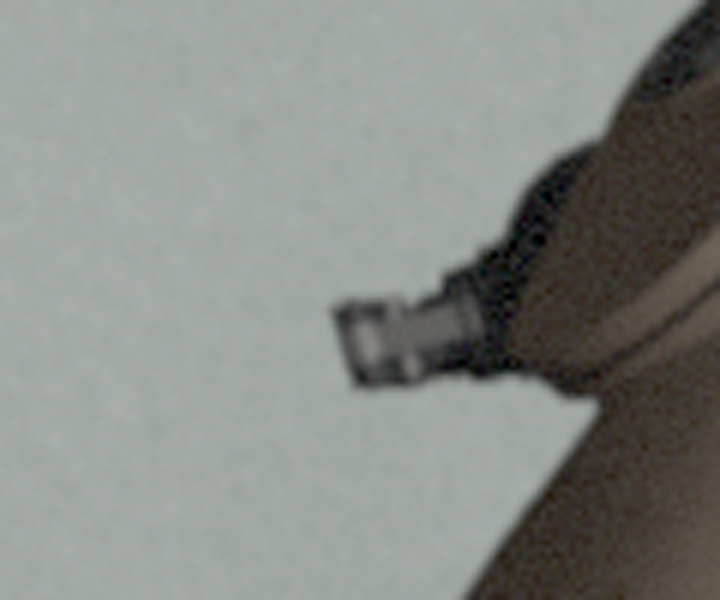

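Run:
```python
from h import *
from scipy.optimize import least_squares
M=R.from_quat([.993,.117,0,0]).as_matrix();P=np.array([.5494,-.3495,.0928])
sc=np.array([265,303])/6+[0,308]; tp=np.array([345,347])/6+[468,207]
for w in(.008,.011,.0145):
    r=least_squares(lambda d:np.r_[proj("scene",P+d+M@[.011,0,0])[0]-sc,proj("top",P+d+M@[0,-w,0])[0]-tp],[0,0,0])
    print(w,r.x.round(4),r.fun.round(2))
for d in(0,.013,.03):
  print(d,[ ((proj("scene",P+[0,0,d]+M@o)[0]-[0,308])*6).round() for o in([.011,.0145,0],[.011,-.0145,0])],[((proj("top",P+[0,0,d]+M@o)[0]-[468,207])*6).round() for o in([.011,-.0145,0],[-.011,-.0145,0])])
```

```text
0.008 [-0.0013  0.0026  0.0287] [3.41 0.43 4.73 1.57]
0.011 [-0.0004  0.0021  0.0303] [2.78 0.34 3.86 1.27]
0.0145 [0.0007 0.0015 0.0323] [2.03 0.24 2.83 0.92]
0 [array([256., 437.]), array([379., 351.])] [array([309., 337.]), array([329., 405.])]
0.013 [array([236., 402.]), array([361., 316.])] [array([328., 330.]), array([348., 399.])]
0.03 [array([208., 356.]), array([335., 269.])] [array([353., 321.]), array([374., 391.])]
```

Triangulation suggests the tips are about 30 mm above the reported TCP, with xy fine. I'll feel for the open counter here to settle the height.

Call:
{"op": "arm_command", "data": {"steps": [[[0,0,0],[0,0,0.02],-1],[[0,0,0],[0,0,0.05],-1],[[0,0,0],[0,0,0.07],-1],[[0,0,0],[0,0,0.078],-1],[[0,0,0],[0,0,0.08],-1],[[0,0,0],[0,0,0.082],-1],[[0,0,0],[0,0,0.082],-1],[[0,0,0],[0,0,0.082],-1]]}}

```text
time: 6.95
eef_pos: [0.5488, -0.3481, 0.0102]
tcp_rot: [0.993, 0.117, -0.001, -0.001]
contact_force: [0.3, 0.1, -1.2]
opening: -0.0
```

```bash
python3 st.py
python3 - <<'E'
from h import *
from plant import *
import cv2
s=get_state();P=s["eef_pos"]
i=[]
for n in("scene","top"):
    u=proj(n,P)[0];print(n,u.round(1),proj(n,P+[0,0,.03]).round(1))
    a=read_camera(n)["frame"][...,::-1];c0=int(np.clip(u[0]-35,0,570));r0=int(np.clip(u[1]-50,0,400));print(c0,r0)
    g=(255*(a[r0:r0+80,c0:c0+70]/255.)**.6).astype(np.uint8);i.append(cv2.resize(g,None,fx=5.5,fy=5.5,interpolation=cv2.INTER_CUBIC))
cv2.imwrite(f"pics/6.png",np.hstack(i))
E
```

```text
6.95 [ 0.5488 -0.3481  0.0102] q [-7.21e-01  4.43e-01  1.75e+00  1.00e-03  9.51e-01  6.14e-01] F [ 0.34  0.06 -1.23] op -0.0 up [-0.0032  0.0017  0.    ]
scene [ 68.8 402.1] [[ 62.2 390.3]]
33 352
top [509.  273.5] [[515.4 271.5]]
473 223
```

View pics/6.png

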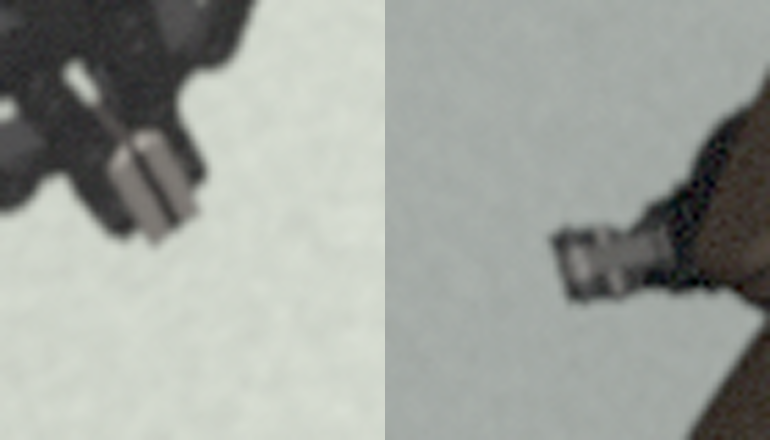

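Call:
{"op": "arm_command", "data": {"steps": [[[0,0,0],[0,0,0.004],-1],[[0,0,0],[0,0,0.008],-1],[[0,0,0],[0,0,0.008],-1]]}}

```text
time: 7.42
eef_pos: [0.5481, -0.3475, 0.0011]
tcp_rot: [0.993, 0.117, -0.002, -0.002]
contact_force: [0.0, 0.1, 0.7]
opening: 0.001
```

Call:
{"op": "arm_command", "data": {"steps": [[[0,0,0],[0,0,0.002],-1],[[0,0,0],[0,0,0.003],-1],[[0,0,0],[0,0,0.003],-1]]}}

```text
time: 7.8
eef_pos: [0.5481, -0.3475, -0.002]
tcp_rot: [0.993, 0.117, -0.002, -0.002]
contact_force: [-0.8, -0.1, 0.5]
opening: 0.001
```

There is no contact at reported z = -2 mm, so the readout really is off. I'll keep probing.

Call:
{"op": "arm_command", "data": {"steps": [[[0,0,0],[0,0,0.004],-1],[[0,0,0],[0,0,0.008],-1],[[0,0,0],[0,0,0.011],-1],[[0,0,0],[0,0,0.011],-1]]}}

```text
time: 8.3
eef_pos: [0.5478, -0.3472, -0.0135]
tcp_rot: [0.993, 0.117, -0.002, -0.003]
contact_force: [0.4, 0.3, -0.6]
opening: -0.003
```

```bash
cat > tv.py <<'E'
from h import *
from plant import *
import cv2,sys
s=get_state();P=s["eef_pos"];i=[];print(P.round(4),s["contact_force"].round(2))
for n in("scene","top"):
    u=proj(n,P+[0,0,.02])[0]
    a=read_camera(n)["frame"][...,::-1];c0=int(np.clip(u[0]-35,0,570));r0=int(np.clip(u[1]-40,0,400));print(n,c0,r0)
    g=(255*(a[r0:r0+80,c0:c0+70]/255.)**.6).astype(np.uint8);i.append(cv2.resize(g,None,fx=5.5,fy=5.5,interpolation=cv2.INTER_CUBIC))
cv2.imwrite(sys.argv[1],np.hstack(i))
E
python3 tv.py pics/7.png
```

```text
[ 0.5478 -0.3472 -0.0135] [ 0.37  0.25 -0.62]
scene 35 362
top 472 234
```

View pics/7.png

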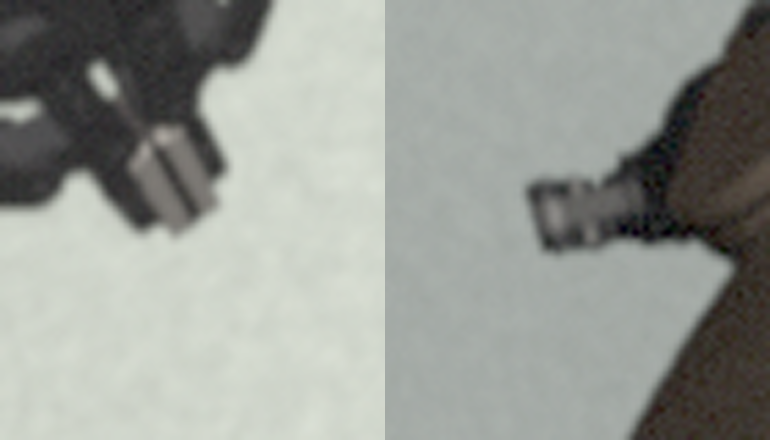

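Call:
{"op": "arm_command", "data": {"steps": [[[0,0,0],[0,0,0.003],-1],[[0,0,0],[0,0,0.006],-1],[[0,0,0],[0,0,0.006],-1]]}}

```text
time: 8.78
eef_pos: [0.5477, -0.3471, -0.0195]
tcp_rot: [0.993, 0.117, -0.002, -0.003]
contact_force: [0.6, -0.1, -0.7]
opening: 0.004
```

Call:
{"op": "arm_command", "data": {"steps": [[[0,0,0],[0,0,0.002],-1],[[0,0,0],[0,0,0.003],-1],[[0,0,0],[0,0,0.003],-1]]}}

```text
time: 9.15
eef_pos: [0.5477, -0.3471, -0.0226]
tcp_rot: [0.993, 0.117, -0.002, -0.003]
contact_force: [-0.2, 0.1, -0.1]
opening: 0.0
```

Call:
{"op": "arm_command", "data": {"steps": [[[0,0,0],[0,0,0.002],-1],[[0,0,0],[0,0,0.002],-1]]}}

```text
time: 9.4
eef_pos: [0.5475, -0.3469, -0.0249]
tcp_rot: [0.993, 0.117, -0.002, -0.003]
contact_force: [0.5, 0.1, -0.8]
opening: 0.002
```

Call:
{"op": "arm_command", "data": {"steps": [[[0,0,0],[0,0,0.002],-1],[[0,0,0],[0,0,0.002],-1]]}}

```text
time: 9.65
eef_pos: [0.5473, -0.3468, -0.0271]
tcp_rot: [0.993, 0.117, -0.002, -0.003]
contact_force: [0.6, -0.3, -0.0]
opening: -0.001
```

Call:
{"op": "arm_command", "data": {"steps": [[[0,0,0],[0,0,0.002],-1],[[0,0,0],[0,0,0.002],-1]]}}

```text
time: 9.9
eef_pos: [0.5471, -0.3466, -0.0294]
tcp_rot: [0.993, 0.117, -0.003, -0.003]
contact_force: [0.3, 0.2, -0.2]
opening: -0.003
```

Call:
{"op": "arm_command", "data": {"steps": [[[0,0,0],[0,0,0.002],-1],[[0,0,0],[0,0,0.002],-1]]}}

```text
time: 10.15
eef_pos: [0.5474, -0.3469, -0.03]
tcp_rot: [0.993, 0.117, -0.003, -0.003]
contact_force: [-2.4, 0.8, 5.7]
opening: -0.005
```

```bash
python3 tv.py pics/8.png
```

```text
[ 0.5474 -0.3469 -0.03  ] [-2.37  0.85  5.71]
scene 38 368
top 469 235
```

View pics/8.png

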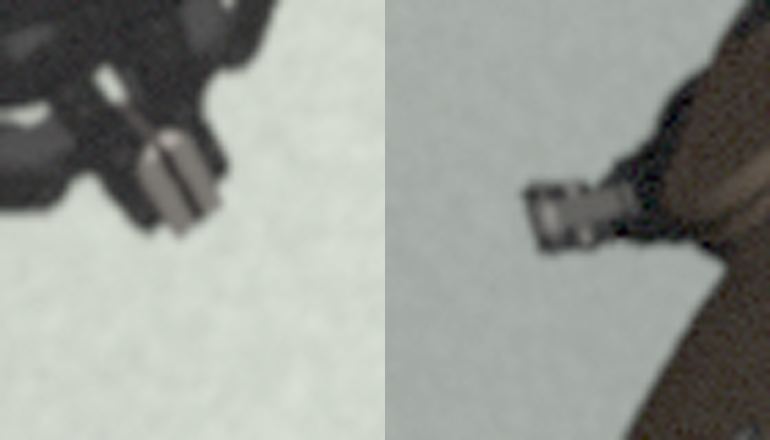

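Contact came at reported z ≈ -29.5 mm, so the fingertips are 29.5 mm above the reported TCP. Bar top should therefore be at about +0.0205 reported, and a 3 mm press at about +0.0175. Next I'll check clearances given the shorter reach.

```bash
python3 - <<'E'
from h import *
M=R.from_quat([.993,.117,0,0]).as_matrix();P=np.array([.5909,.0404,.0549+.0295])
for y in(.05,.06,.07):
  for h in(.03,.045,.06): print(y,h,((proj("scene",P+M@[0,y,-h])[0]-[275,235])*8).round())
mug=unproj("top",[(288,174)],.09)[0];jar=unproj("top",[(448,335)],.095)[0]
pot=unproj("top",[(252/3.5+265,345/3.5+195)],.085)[0]
print(mug,jar,pot)
for d in(52,0,-52):
  for n,p in(("mug",mug),("jar",jar),("pot",pot)):
    v=p[:2]-bar(d);print(d,n,np.hypot(*v).round(3),np.degrees(np.arctan2(v[1],v[0])).round())
E
python3 - <<'E'
import cv2
a=cv2.imread("pics/top0.png")[150:215,245:320];cv2.imwrite("pics/mug.png",cv2.resize(a,None,fx=6,fy=6))
E
```

```text
0.05 0.03 [102. 303.]
0.05 0.045 [ 99. 246.]
0.05 0.06 [ 96. 188.]
0.06 0.03 [ 65. 332.]
0.06 0.045 [ 62. 275.]
0.06 0.06 [ 58. 217.]
0.07 0.03 [ 28. 362.]
0.07 0.045 [ 24. 305.]
0.07 0.06 [ 20. 246.]
[0.7211921  0.11015583 0.09      ] [ 0.41975464 -0.19147579  0.095     ] [0.49156807 0.01174804 0.085     ]
52 mug 0.148 28.0
52 jar 0.288 -126.0
52 pot 0.103 -164.0
0 mug 0.218 45.0
0 jar 0.208 -135.0
0 pot 0.094 144.0
-52 mug 0.301 39.0
-52 jar 0.132 -121.0
-52 pot 0.09 87.0
```

Call:
{"op": "arm_command", "data": {"steps": [[[0,0,0],[0,0,-0.03],-1],[[0,0,0],[0,0,-0.08],-1],[[0,0,0],[0,0,-0.12],-1],[[0,0,0],[0,0,-0.15],-1],[[0,0,0],[0,0,-0.16],-1]]}}

```text
time: 10.88
eef_pos: [0.5495, -0.3487, 0.1328]
tcp_rot: [0.993, 0.117, -0.001, -0.001]
contact_force: [0.3, -0.2, 0.1]
opening: 0.001
```

View pics/mug.png

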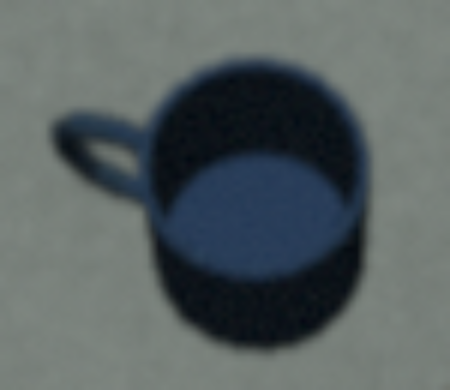

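The linkage elbows sit about 100 mm above the tips, so everything clears. Now back above green.

```bash
sed -i 's/\[\*bar(d),z\]/[*bar(d),z-.0295]/' st.py; python3 st.py 52,.10
```

```text
10.875 [ 0.5495 -0.3487  0.1328] q [-0.721  0.296  1.694  0.     1.155  0.614] F [ 0.31 -0.24  0.11] op 0.001 up [-0.0032  0.0018 -0.    ]
52,.10 [0.1309, -0.3682, 0.0632]
```

Call:
{"op": "arm_command", "data": {"steps": [[[-0.003,0.002,0],[0.015,-0.04,0],-1],[[-0.003,0.002,0],[0.035,-0.095,0],-1],[[-0.003,0.002,0],[0.055,-0.15,0],-1],[[-0.003,0.002,0],[0.075,-0.205,0],-1],[[-0.003,0.002,0],[0.095,-0.26,0],-1],[[-0.003,0.002,0],[0.115,-0.315,0],-1],[[-0.003,0.002,0],[0.127,-0.355,0],-1],[[-0.003,0.002,0],[0.131,-0.368,0.02],-1],[[-0.003,0.002,0],[0.131,-0.368,0.05],-1],[[-0.003,0.002,0],[0.131,-0.368,0.063],-1],[[-0.003,0.002,0],[0.131,-0.368,0.063],-1],[[-0.003,0.002,0],[0.131,-0.368,0.063],-1]]}}

```text
time: 12.38
eef_pos: [0.5917, 0.0391, 0.0715]
tcp_rot: [0.993, 0.117, 0.001, 0.0]
contact_force: [-0.5, 0.0, -0.2]
opening: 0.002
```

```bash
python3 st.py 52,.056
```

```text
12.375 [0.5917 0.0391 0.0715] q [-0.105  0.247  1.879  0.     1.015  1.232] F [-0.55  0.04 -0.17] op 0.002 up [ 0.0004 -0.0014  0.    ]
52,.056 [-0.0007, -0.0012, 0.045]
```

Call:
{"op": "arm_command", "data": {"steps": [[[0,-0.001,0],[-0.001,-0.001,0.015],-1],[[0,-0.001,0],[-0.001,-0.001,0.03],-1],[[0,-0.001,0],[-0.001,-0.001,0.042],-1],[[0,-0.001,0],[-0.001,-0.001,0.045],-1],[[0,-0.001,0],[-0.001,-0.001,0.045],-1],[[0,-0.001,0],[-0.001,-0.001,0.045],-1],[[0,-0.001,0],[-0.001,-0.001,0.045],-1]]}}

```text
time: 13.25
eef_pos: [0.591, 0.0399, 0.0271]
tcp_rot: [0.993, 0.117, 0.001, 0.0]
contact_force: [-0.4, 0.4, 0.1]
opening: 0.001
```

```bash
sed -i 's/(0,(0,0,255)),(-.013,(255,0,255))/(-.0295,(0,0,255)),/; s/-.0145/-.009/g; s/,.0145/,.009/g' ov.py; python3 ov.py pics/a9.png; python3 st.py 52,.05 52,.047
```

```text
(600, 640, 3) [0.591  0.0399 0.0271]
13.3 [0.5909 0.0399 0.027 ] q [-0.104  0.308  1.897 -0.     0.935  1.233] F [0.02 0.61 0.59] op -0.0 up [ 0.0007 -0.0013  0.    ]
52,.05 [-0.0001, -0.0003, 0.0065]
52,.047 [-0.0001, -0.0003, 0.0095]
```

View pics/a9.png

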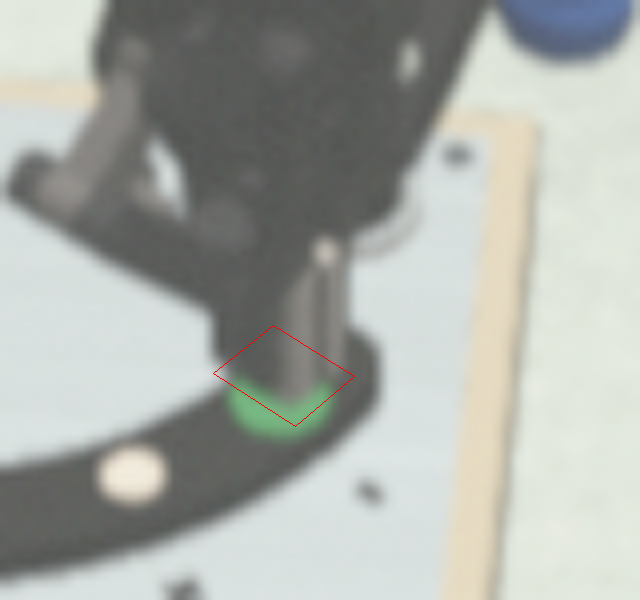

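The tips hover about 6 mm above green, aligned to within a few mm. Easing down.

Call:
{"op": "arm_command", "data": {"steps": [[[0,-0.001,0],[0,0,0.003],-1],[[0,-0.001,0],[0,0,0.006],-1],[[0,-0.001,0],[0,0,0.0075],-1],[[0,-0.001,0],[0,0,0.0075],-1],[[0,-0.001,0],[0,0,0.0075],-1]]}}

```text
time: 13.92
eef_pos: [0.5908, 0.0399, 0.0196]
tcp_rot: [0.993, 0.117, -0.0, 0.0]
contact_force: [-0.8, -0.7, 2.0]
opening: -0.001
```

```bash
python3 ov.py pics/a10.png; python3 st.py 52,.05 52,.047
```

```text
(600, 640, 3) [0.5908 0.0399 0.0196]
13.975 [0.5908 0.0399 0.0196] q [-1.040e-01  3.200e-01  1.898e+00 -1.000e-03  9.230e-01  1.233e+00] F [-1.33  0.03  1.65] op 0.002 up [ 0.0006  0.0002 -0.    ]
52,.05 [0.0001, -0.0002, -0.0009]
52,.047 [0.0001, -0.0002, 0.0021]
```

View pics/a10.png

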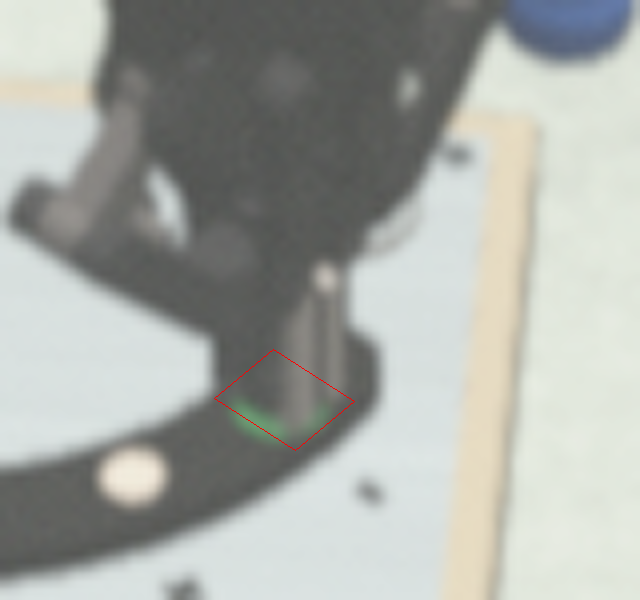

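In contact on green at about 2 N. I'll press to roughly 3 mm, then compute the stroke.

Call:
{"op": "arm_command", "data": {"steps": [[[0,0,0],[0,0,0.001],-1],[[0,0,0],[0,0,0.0022],-1],[[0,0,0],[0,0,0.0022],-1],[[0,0,0],[0,0,0.0022],-1]]}}

```text
time: 14.48
eef_pos: [0.5908, 0.0399, 0.0175]
tcp_rot: [0.993, 0.117, -0.0, 0.0]
contact_force: [-1.1, 0.1, 2.9]
opening: -0.004
```

```bash
python3 st.py 52,.0468 49,.0468 46,.0468 43,.0468 40,.0468 37,.0468 34,.0468 31,.0468; python3 ov.py pics/a11.png
```

```text
14.475 [0.5908 0.0399 0.0175] q [-1.040e-01  3.230e-01  1.899e+00 -1.000e-03  9.190e-01  1.233e+00] F [-1.07  0.14  2.94] op -0.004 up [ 0.0006  0.0001 -0.    ]
52,.0468 [0.0, -0.0002, 0.0002]
49,.0468 [-0.0004, 0.005, 0.0002]
46,.0468 [-0.001, 0.0102, 0.0002]
43,.0468 [-0.002, 0.0153, 0.0002]
40,.0468 [-0.0032, 0.0204, 0.0002]
37,.0468 [-0.0046, 0.0254, 0.0002]
34,.0468 [-0.0064, 0.0304, 0.0002]
31,.0468 [-0.0084, 0.0352, 0.0002]
(600, 640, 3) [0.5908 0.0399 0.0175]
```

View pics/a11.png

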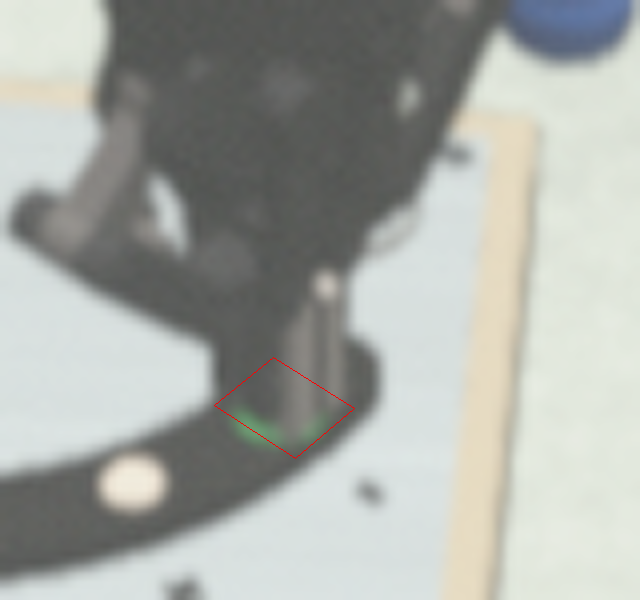

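Fz is 2.9 N and the white dot moved down from row 475 to 483 in the crop, so the bar is pressed about 3 mm. Starting the stroke.

Call:
{"op": "arm_command", "data": {"steps": [[[0,0,0],[0,0.002,0],-1],[[0,0,0],[0,0.005,0],-1],[[0,0,0],[-0.001,0.01,0],-1],[[0,0,0],[-0.002,0.015,0],-1],[[0,0,0],[-0.003,0.02,0],-1],[[0,0,0],[-0.0045,0.025,0],-1],[[0,0,0],[-0.006,0.03,0],-1],[[0,0,0],[-0.008,0.035,0],-1]]}}

```text
time: 15.52
eef_pos: [0.5912, 0.0036, 0.0175]
tcp_rot: [0.993, 0.117, 0.0, 0.0]
contact_force: [0.2, 1.9, 2.5]
opening: -0.001
```

```bash
python3 st.py 31,.047 28,.047 25,.047 22,.047 19,.047 16,.047 13,.047 10,.047 7,.047 4,.047 1,.047
```

```text
15.525 [0.5912 0.0036 0.0175] q [-1.650e-01  3.210e-01  1.901e+00 -1.000e-03  9.190e-01  1.172e+00] F [0.21 1.94 2.47] op -0.001 up [ 0.0006 -0.0002 -0.    ]
31,.047 [-0.0004, -0.0001, 0.0]
28,.047 [-0.0026, 0.0046, 0.0]
25,.047 [-0.0051, 0.0092, 0.0]
22,.047 [-0.0078, 0.0137, 0.0]
19,.047 [-0.0107, 0.018, 0.0]
16,.047 [-0.0139, 0.0222, 0.0]
13,.047 [-0.0173, 0.0261, 0.0]
10,.047 [-0.0209, 0.03, 0.0]
7,.047 [-0.0247, 0.0336, 0.0]
4,.047 [-0.0287, 0.037, 0.0]
1,.047 [-0.0328, 0.0402, 0.0001]
```

Call:
{"op": "arm_command", "data": {"steps": [[[0,0,0],[-0.0026,0.0046,0.0002],-1],[[0,0,0],[-0.005,0.009,0.0003],-1],[[0,0,0],[-0.0078,0.0137,0.0003],-1],[[0,0,0],[-0.0107,0.018,0.0003],-1],[[0,0,0],[-0.014,0.022,0.0003],-1],[[0,0,0],[-0.0173,0.026,0.0003],-1],[[0,0,0],[-0.021,0.03,0.0003],-1],[[0,0,0],[-0.0247,0.0336,0.0003],-1],[[0,0,0],[-0.0287,0.037,0.0003],-1],[[0,0,0],[-0.0328,0.04,0.0003],-1]]}}

```text
time: 16.77
eef_pos: [0.5685, -0.0433, 0.0173]
tcp_rot: [0.993, 0.117, 0.0, 0.0]
contact_force: [0.9, 1.1, 3.0]
opening: -0.001
```

```bash
python3 st.py 1,.047 -2,.047 -5,.047 -8,.047 -11,.047 -14,.047 -17,.047 -20,.047 -23,.047 -26,.047 -29,.047
python3 - <<'E'
from plant import *
import cv2
a=read_camera("scene")["frame"][225:355,170:350,::-1]
cv2.imwrite("pics/b1.png",cv2.convertScaleAbs(cv2.resize(a,None,fx=4,fy=4,interpolation=cv2.INTER_CUBIC),alpha=1.2))
E
```

```text
16.775 [ 0.5685 -0.0433  0.0173] q [-2.540e-01  2.810e-01  1.954e+00 -1.000e-03  9.060e-01  1.083e+00] F [0.94 1.09 2.95] op -0.001 up [ 0.0008 -0.0004  0.    ]
1,.047 [0.0002, -0.0001, -0.0002]
-2,.047 [-0.0041, 0.0029, -0.0002]
-5,.047 [-0.0086, 0.0056, -0.0002]
-8,.047 [-0.0132, 0.0081, -0.0002]
-11,.047 [-0.0179, 0.0104, -0.0002]
-14,.047 [-0.0227, 0.0124, -0.0002]
-17,.047 [-0.0276, 0.0142, -0.0002]
-20,.047 [-0.0327, 0.0157, -0.0002]
-23,.047 [-0.0377, 0.0169, -0.0002]
-26,.047 [-0.0429, 0.0179, -0.0002]
-29,.047 [-0.0481, 0.0186, -0.0002]
```

View pics/b1.png

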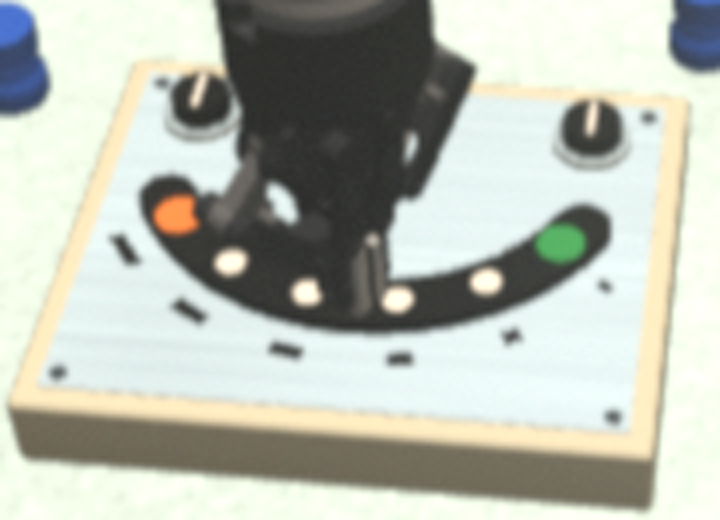

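The box corners are unmoved at (57,372) and (613,417), the dots still sit about 4 px lower (pressed), and the tip is on the bar's centre line between white dots 2 and 3. Continuing.

Call:
{"op": "arm_command", "data": {"steps": [[[0,0,0],[-0.004,0.0029,0],-1],[[0,0,0],[-0.0086,0.0056,0],-1],[[0,0,0],[-0.0132,0.008,0],-1],[[0,0,0],[-0.018,0.0104,0],-1],[[0,0,0],[-0.0227,0.0124,0],-1],[[0,0,0],[-0.0276,0.0142,0],-1],[[0,0,0],[-0.0327,0.0157,0],-1],[[0,0,0],[-0.0377,0.017,0],-1],[[0,0,0],[-0.043,0.018,0],-1],[[0,0,0],[-0.048,0.0186,0],-1]]}}

```text
time: 18.08
eef_pos: [0.5256, -0.0731, 0.0173]
tcp_rot: [0.993, 0.117, 0.0, 0.001]
contact_force: [1.2, 1.1, 2.4]
opening: 0.001
```

```bash
python3 st.py -29,.047 -32,.047 -35,.047 -38,.047 -41,.047 -44,.047 -47,.047 -50,.047 -52,.047
```

```text
18.075 [ 0.5256 -0.0731  0.0173] q [-3.290e-01  2.040e-01  2.050e+00 -1.000e-03  8.870e-01  1.009e+00] F [1.19 1.11 2.35] op 0.001 up [ 0.0013 -0.0001 -0.    ]
-29,.047 [0.0006, -0.0004, -0.0002]
-32,.047 [-0.0046, -0.0, -0.0002]
-35,.047 [-0.0098, 0.0001, -0.0002]
-38,.047 [-0.0151, 0.0, -0.0002]
-41,.047 [-0.0203, -0.0004, -0.0002]
-44,.047 [-0.0255, -0.001, -0.0002]
-47,.047 [-0.0306, -0.002, -0.0002]
-50,.047 [-0.0357, -0.0032, -0.0002]
-52,.047 [-0.0391, -0.0041, -0.0002]
```

Call:
{"op": "arm_command", "data": {"steps": [[[0,0,0],[-0.0046,0,0],-1],[[0,0,0],[-0.0098,0,0],-1],[[0,0,0],[-0.015,0,0],-1],[[0,0,0],[-0.02,-0.0004,0],-1],[[0,0,0],[-0.0255,-0.001,0],-1],[[0,0,0],[-0.0306,-0.002,0],-1],[[0,0,0],[-0.0357,-0.0032,0],-1],[[0,0,0],[-0.039,-0.004,0],-1],[[0,0,0],[-0.039,-0.004,0],-1],[[0,0,0],[-0.039,-0.004,0],-1]]}}

```text
time: 19.32
eef_pos: [0.486, -0.0782, 0.017]
tcp_rot: [0.993, 0.117, -0.001, 0.0]
contact_force: [-1.0, -1.8, 3.4]
opening: 0.002
```

```bash
python3 st.py -52,.047
python3 - <<'E'
from plant import *
import cv2
a=read_camera("scene")["frame"][225:355,170:350,::-1]
cv2.imwrite("pics/b2.png",cv2.convertScaleAbs(cv2.resize(a,None,fx=4,fy=4,interpolation=cv2.INTER_CUBIC),alpha=1.2))
cv2.imwrite("pics/t2.png",cv2.convertScaleAbs(read_camera("top")["frame"][...,::-1],alpha=1.4))
E
python3 st.py -52,.047
```

```text
19.325 [ 0.486  -0.0782  0.017 ] q [-3.65e-01  1.28e-01  2.14e+00 -2.00e-03  8.75e-01  9.73e-01] F [-0.99 -1.8   3.37] op 0.002 up [ 0.0007  0.0017 -0.    ]
-52,.047 [0.0006, 0.0, -0.0005]
19.425 [ 0.486  -0.0782  0.017 ] q [-3.65e-01  1.28e-01  2.14e+00 -2.00e-03  8.75e-01  9.73e-01] F [-0.58 -0.85  3.42] op -0.001 up [ 0.0006  0.0017 -0.    ]
-52,.047 [0.0006, 0.0001, -0.0006]
```

View pics/b2.png

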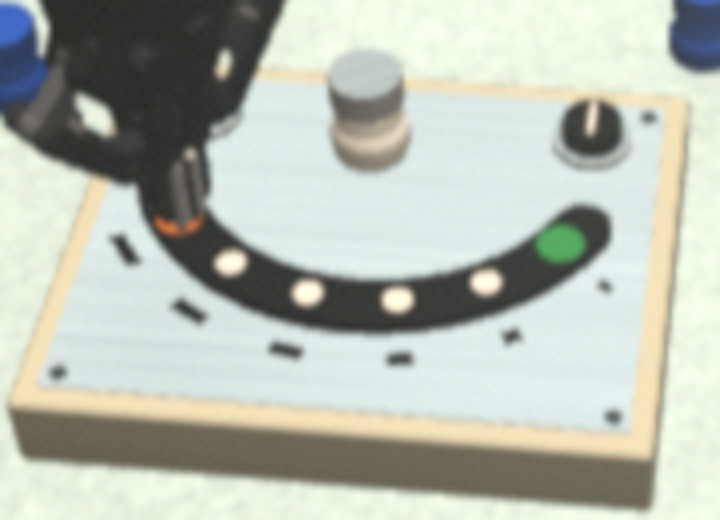

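View pics/t2.png

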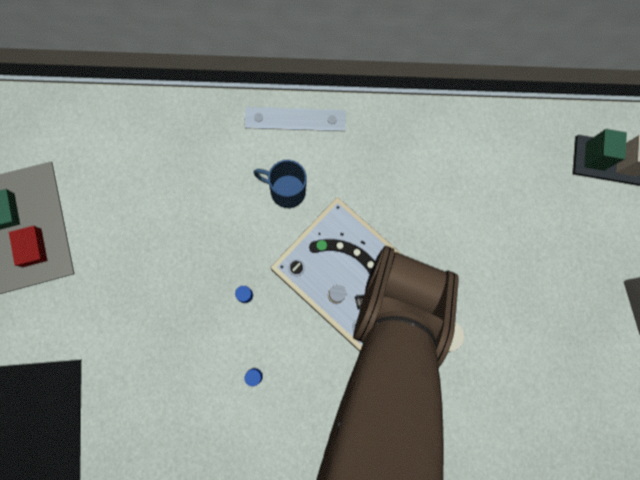

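The fingertips rest on orange, with its rim showing at (180,222) in the crop. The bar is pressed at about 3.4 N. The box, pot (338,294) and mug (288,184) are unmoved. Handing in.

```bash
python3 -c "
from plant import *
s=get_state();print(s['dq'].round(3),s['contact_force'].round(2));sign_off()"
```

```text
[-0.     0.002  0.001  0.001  0.     0.002] [-0.58 -0.85  3.42]
the job is handed in; nothing more can be done
```

The closed fingertips, pointing straight down, pressed the green dot and ran along the bar to the orange dot in one stroke. They were still holding the bar down, at rest, when I handed in at about 19.4 s.

- **Press:** the vertical force read 2.4–3.4 N at each check along the stroke, which is about a 2–4 mm press. It was 3.4 N at the end with the arm at rest. I did not log force between checks.
- **Position:** the readings stayed within about 1 mm of the bar's fitted centre line. In the pictures the tips were on the bar, covering the orange dot at the end.
- **Surroundings:** the box, pot and mug were at the same picture positions as before. The jar was mostly hidden by the arm in the last top view, so I could not check it fully, but nothing went near it.
- **TCP readout disagreed:** the real fingertips were about 29.5 mm above the reported TCP. The camera showed this before I pressed anything. I confirmed it with a light touch on open counter (about 6 N) and corrected for it, which cost about 8 s.
- **Camera disagreements:** with that correction, the overlay at green still showed the tips 2–3 pixels (about 5 mm) short of prediction. The two cameras disagreed by about 1.5 mm on the box's position.

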